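# Flip a flat parcel label-up onto the parcel scale

## Task

The flat carton in front of the parcel scale lies with its address label underneath. With the fingertips, and without ever picking it up, push it against the edge of the scale until it tips up and flips over onto the steel platter, then push it on so that it lies flat, label up, wholly on the platter with nothing hanging over. Leave the other things on the bench where they are.

Things in the scene. Friction and masses are not known exactly. Their poses are not given: they have to be found in the camera images.
- parcel: Flat rigid brown carton, 120 (x) by 160 (y) by 34 mm (z), 0.14 to 0.28 kg. Origin at its centre, 17 mm above the bench at the start. Bare +z face up at the start; the white address label is on the -z face. It starts before the scale's near edge, 5 to 55 mm away, its +x side (160 mm long) facing it within 0.25 rad. Friction of cardboard on fingertips, bench and steel: 0.5 or more.
- corner_a (a point): Corner of the parcel at its (-x, -y), half way up its thickness: 60 and 80 mm from its centre.
- corner_b (a point): Corner of the parcel at its (-x, +y), half way up its thickness.
- corner_c (a point): Corner of the parcel at its (+x, +y), half way up its thickness.
- corner_d (a point): Corner of the parcel at its (+x, -y), half way up its thickness.
- scale: Slim parcel scale, does not move. Flat steel platter 220 (x) by 300 mm (y), its top 22 mm above the bench, its sides a plain skirt down to 5 mm above the bench. Origin on the bench under the platter's centre. Its near long edge, towards the robot, is at its x = -110 mm. Beyond its far side, x = +110 to +161 mm, is a read-out 220 mm wide and 53 mm high.
- scale_edge (a point): Middle of the near top edge of the scale's platter, 22 mm above the bench; the edge runs along the scale's y, 150 mm to either side.
- tape_roll: Bystander: roll of brown parcel tape lying flat, 104 mm across, 48 mm high, to the right of the parcel. Origin under its centre.
- marker: Bystander: white marker pen with a black cap, 100 mm long (its x), 17 mm thick, lying to the left of the parcel. Origin under its centre.
- barcode_gun: Bystander: grey and black pistol bar-code scanner lying on its side, head 100 by 64 mm, handle to its -y, 44 mm high, right of the scale. Origin under the rear of its head.
- small_carton: Bystander: carton 100 by 140 by 70 mm high, left of the scale. Origin under its centre.
- stapler: Bystander: black desk stapler, 130 by 36 mm, 50 mm high, near left. Origin under its centre.
- cube_carton: Bystander: carton 110 by 110 by 95 mm high, far right. Origin under its centre.

How it is judged:
On the way, in this order (a step that is already met when the one before it is completed fails the run):
1. the parcel is tipped up on edge against the scale, no longer lying flat (angle between parcel's own z axis and vertical between 0.6 and 1.9 rad and contact force between parcel and scale above 0.05 N), for 0.05 s.
2. the parcel has flipped over and lies label up on the scale (angle between parcel's own z axis and vertical above 3.04 rad and contact force between parcel and scale above 0.5 N), for 0.2 s.
At the end, for the whole second after the job is handed in: The parcel lies still and flat (within about 0.1 rad), label up, on the scale's platter; all four of its corners are within the platter's outline (1 mm allowed) and it touches nothing but the scale (all of step 2 and x of corner_a in the frame of scale between -0.111 and 0.111 m and y of corner_a in the frame of scale between -0.151 and 0.151 m and x of corner_b in the frame of scale between -0.111 and 0.111 m and y of corner_b in the frame of scale between -0.151 and 0.151 m and x of corner_c in the frame of scale between -0.111 and 0.111 m and y of corner_c in the frame of scale between -0.151 and 0.151 m and x of corner_d in the frame of scale between -0.111 and 0.111 m and y of corner_d in the frame of scale between -0.151 and 0.151 m and height (world z) of parcel between 0.034 and 0.044 m and contact force between parcel and table below 0.05 N and linear speed of parcel below 0.01 m/s).
It fails at once if the parcel is picked up (all four of its corners higher than any tipping over the scale's edge brings them, 60 mm above the bench) (height (world z) of each of corner_a, corner_b, corner_c, corner_d above 0.06 m).
It fails at once if one of the other things on the bench is moved by more than 25 mm (distance of any of tape_roll, marker, barcode_gun, small_carton, stapler, cube_carton from where it was at the start of the episode above 0.025 m).
It also fails if it takes over 70 s, if anything falls off the work surface, if the arm or the gripper's body presses on something with over 40 N, if the wrist force passes 120 N, or if a joint passes its speed limit or range.

## Robot

A 6-joint arm with a two-finger parallel gripper is mounted at the origin on the work surface. World frame = base frame: x ahead of the robot, y to its left, z up, the work surface at z = 0. Lengths are in m, angles in rad, forces in N, time in s.
With the tool pointing down it reaches from about 0.3 to 0.775 m from the base axis. Payload 14.6 kg.
Tool frame: the origin (TCP) lies between the finger pads; the fingertips stand 14 mm ahead of it and the grasp point (between the pads) lies 5 mm behind it (tips_ahead is the distance from the TCP to the fingertips, in m); z points along the fingers, y is the direction in which the jaws open and shut (so a half turn about z gives the same grasp; the last joint's range is limited). The gripper opens to 85 mm and grips with 20 to 120 N. Pads are 22 mm wide; open, the fingers measure 114 mm over their backs; the gripper's body (76 mm by 85 mm) begins 54 mm behind the grasp point. The pads swing forward as they close: fully open they stand 13 mm farther back than shut.
Start: joints at [-1.213, 0.3, 1.521, -0, 1.321, -0.067], TCP at [0.227, -0.501, 0.22] pointing down, gripper open.
Joint ranges: [-3.03, 3.03], [-0.79, 2.21], [0.23, 2.52], [-1.04, 4.18], [0, 3.07], [-2.55, 2.55]. Speed limits (rad/s): [2.22, 2.22, 2.57, 3.14, 3.14, 3.14].

## Interface

Orientations are given as a 3x3 rotation matrix whose columns are the frame's x, y, z axes.
In Python, from bench import get_obs, snapshot, get_calibration, job_done, recognise, regions_of, pinpoint, tips_ahead gives the robot as it stands.
- The arm moves only by the tool arm_command, never from a script. Its argument "plan" is a list of rows, each a list of 7 numbers: the closure, from -1 (fully open) to 1 (shut), then the shift along the tool's x, y, z in cm, then the turn, a rotation vector about the tool's x, y, z in degrees. A call has 1 to 12 rows; each row is the pose to reach, as a shift and turn from the pose commanded when the call began, along the tool's axes at that moment; what a row does not reach only later rows make up. A row lasts 1/10 s, in which the tool goes at most 50 mm and 8.59 degrees, less where a joint would pass 70% of its speed; a pose out of reach is approached as far as the arm can. A call with a gripper value outside its range is refused whole. The fingers move at their own pace and stop on an object; "force" is the grip in N (left out, the last holds). Time passes only in rows, so rows that repeat a pose let the fingers close. It gives the time, the measured TCP pose, the force and the opening at its end, in the units of the state.
- get_obs(): the state, without advancing time (a new reading comes with each control period).
- snapshot(name): name is "side" or "top" or "wrist"; returns the picture (400x640x3 uint8, red, green, blue); there is no depth.
- get_calibration(name): a dict with "fov_y" (degrees; the focal length in pixels is half the picture's height over the tangent of half this angle, whatever the lens; pixels are square), "cx", "cy" (the principal point, pixels), "rvec" (rotation vector, rad) and "tvec" (3), from world to camera coordinates, as OpenCV has them; the wrist camera has in their place "tool_from_camera" (4x4, takes a point from camera to tool coordinates, whose origin is the TCP and whose axes are the flange's). Camera axes: x right, y down, z forward; pixel columns grow to the right and rows downward; lengths in m; the calibration is good to about 2 mm. A picture is of the moment at which its call begins: read the wrist's pose just before it. get_calibration takes no time and is no camera call.
- job_done(): hands the job in, once; it reports no verdict.
Trained networks look in the newest picture that a camera, given by its name, has taken for a name from the list of things; names that differ only in an ending like _2 or _b are one class to them, and where a whole thing is asked for, a point or a joint stands for the part that bears it (a point fixed in the world has none). Each returns a list of dicts, best first, with "score" (0 to 1); they miss things now and then, are a little off and sometimes report something else, mostly with a low value. They report only what shows in the picture. A call takes as long as a camera call.
- recognise(camera, label): "box" ([left, top, right, bottom] in pixels, round what is visible of it).
- regions_of(camera, label): "region" (400x640 bool, what is visible of it) and "box" ([left, top, right, bottom] in pixels, round what is visible of it).
- pinpoint(camera, label): "at" ([column, row] in pixels: a listed point, or the origin of a listed thing).
The state is a dict: "time": time; "joints": joint angles; "dq": joint speeds; "joint_torque": joint torques, N m; "tool_pos": TCP position; "tcp_rot": TCP orientation; "ft_force": force on the tool from outside, world axes, zero at the start; "torque": the same for the moment, N m; "grip_width": opening from 0.0 (shut) to 1.0 (fully open).
Only numpy, scipy, OpenCV 4.12 (cv2) and the standard library are available. Lean on these libraries where they do the work, as an engineer would, in place of code of your own. Each camera call takes 0.05 s, during which the arm holds its last target.

## Working session

There is one attempt and no reset: what is moved stays moved. The work goes in short steps, Python scripts to look and compute and a tool call to move; the robot and the scene stay as the last step left them, time stands still between calls to the robot, and variables do not carry over. Pictures are saved under pics/ and viewed, and the job is handed in when it is done.

Besides the shell and the picture viewer there is one more tool, called as name(argument=value, ...), one argument or row to a line, values as JSON. arm_command: Moves the arm, as the interface text tells. Its arguments: {"type":"object","properties":{"plan":{"type":"array"},"force":{"type":"number"}},"required":["plan"]}

```bash
ls; mkdir -p pics; cat > h.py <<'E'
import numpy as np, cv2
from bench import *
def K(c):
    f=200/np.tan(np.radians(c['fov_y'])/2); return np.array([[f,0,c['cx']],[0,f,c['cy']],[0,0,1]])
def ray(cam,px,z):
    c=get_calibration(cam);R=cv2.Rodrigues(np.array(c['rvec'],float))[0];t=np.array(c['tvec'],float)
    o=-R.T@t; d=R.T@np.linalg.inv(K(c))@np.array([px[0],px[1],1.]); return o+d*(z-o[2])/d[2]
def proj(cam,P):
    c=get_calibration(cam);return cv2.projectPoints(np.array(P,float).reshape(-1,3),np.array(c['rvec'],float),np.array(c['tvec'],float),K(c),None)[0].reshape(-1,2)
def save(cam,n):
    im=snapshot(cam);cv2.imwrite('pics/'+n+'.png',im[:,:,::-1]);return im
np.set_printoptions(precision=4,suppress=True)
E
python3 - <<'E'
from h import *
print(get_calibration('top'))
save('top','t0')
for l in ['parcel','scale','scale_edge','corner_a','corner_b','corner_c','corner_d','tape_roll','marker']:
    p=pinpoint('top',l)
    print(l,[(np.round(q['at'],1).tolist(),round(q['score'],2),ray('top',q['at'],{'parcel':.017,'scale_edge':.022}.get(l,.017 if 'corner' in l else 0))) for q in p[:4]])
save('side','s0')
o=get_obs();print(o['time'],o['tool_pos'],o['tcp_rot'],o['ft_force'],tips_ahead)
E
```

```text
pics
{'fov_y': 51.59899810669849, 'cx': 318.40824197996807, 'cy': 201.80780862602566, 'rvec': array([ 2.1132, -2.1791,  0.1042]), 'tvec': array([0.0092, 0.5428, 1.0907])}
parcel [([373.4, 185.4], 0.68, array([ 0.5855, -0.1602,  0.017 ])), ([341.0, 209.5], 0.59, array([ 0.5216, -0.0685,  0.017 ]))]
scale [([350.4, 134.6], 0.83, array([ 0.7368, -0.1034,  0.    ])), ([255.0, 200.9], 0.73, array([0.5553, 0.1714, 0.    ]))]
scale_edge [([343.5, 172.8], 0.73, array([ 0.6227, -0.0789,  0.022 ]))]
corner_a [([314.9, 184.7], 0.97, array([0.5929, 0.0012, 0.017 ])), ([366.7, 233.0], 0.96, array([ 0.4551, -0.1361,  0.017 ])), ([311.6, 225.1], 0.73, array([0.4812, 0.0134, 0.017 ])), ([371.3, 189.0], 0.69, array([ 0.5757, -0.154 ,  0.017 ]))]
corner_b [([314.9, 184.7], 0.97, array([0.5929, 0.0012, 0.017 ])), ([366.7, 233.0], 0.96, array([ 0.4551, -0.1361,  0.017 ])), ([311.6, 225.1], 0.73, array([0.4812, 0.0134, 0.017 ])), ([371.3, 189.0], 0.69, array([ 0.5757, -0.154 ,  0.017 ]))]
corner_c [([314.9, 184.7], 0.97, array([0.5929, 0.0012, 0.017 ])), ([366.7, 233.0], 0.96, array([ 0.4551, -0.1361,  0.017 ])), ([311.6, 225.1], 0.73, array([0.4812, 0.0134, 0.017 ])), ([371.3, 189.0], 0.69, array([ 0.5757, -0.154 ,  0.017 ]))]
corner_d [([314.9, 184.7], 0.97, array([0.5929, 0.0012, 0.017 ])), ([366.7, 233.0], 0.96, array([ 0.4551, -0.1361,  0.017 ])), ([311.6, 225.1], 0.73, array([0.4812, 0.0134, 0.017 ])), ([371.3, 189.0], 0.69, array([ 0.5757, -0.154 ,  0.017 ]))]
tape_roll [([418.6, 211.8], 0.73, array([ 0.5101, -0.2835,  0.    ]))]
marker [([258.1, 205.1], 0.53, array([0.5431, 0.1627, 0.    ]))]
0.55 [ 0.2267 -0.5011  0.2198] [[ 0.9111  0.4122 -0.    ]
 [ 0.4122 -0.9111  0.0001]
 [-0.     -0.0001 -1.    ]] [0.175  0.7572 0.1492] 0.014
```

View pics/t0.png

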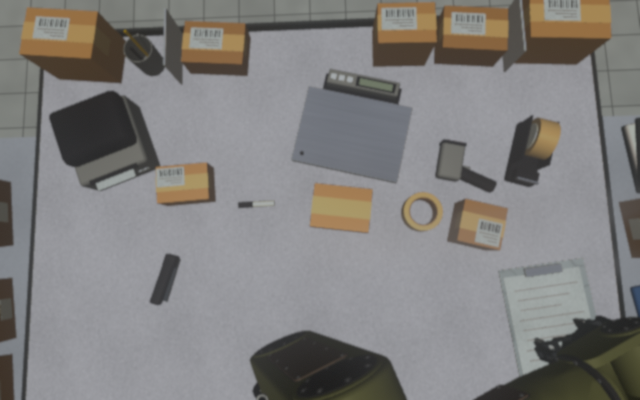

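View pics/s0.png

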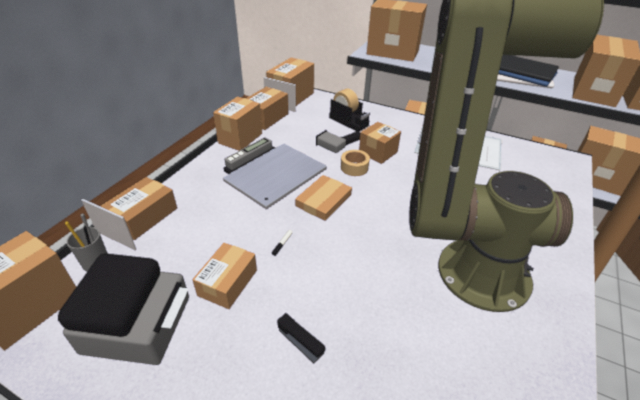

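```bash
python3 - <<'E'
from h import *
im=save('top','t1')
for l,z in [('parcel',.034),('scale',.022)]:
    for r in regions_of('top',l)[:2]:
        m=r['region'].astype(np.uint8)
        print(l,round(r['score'],2),r['box'],m.sum())
        cs=max(cv2.findContours(m,0,cv2.CHAIN_APPROX_NONE)[0],key=cv2.contourArea)
        P=np.array([ray('top',p,z)[:2] for p in cs[:,0,:]],np.float32)
        q=cv2.minAreaRect(P);print(q, cv2.boxPoints(q).tolist())
        im[m>0]=im[m>0]//2+np.array([0,100,0],np.uint8)
cv2.imwrite('pics/t1.png',cv2.resize(im[60:260,260:460],None,fx=3,fy=3)[:,:,::-1])
save('side','s1')
for l,z in [('scale_edge',.022),('scale',0),('parcel',.017),('corner_a',.017)]:
    print(l,[(ray('side',q['at'],z),q['score']) for q in pinpoint('side',l)[:4]])
E
```

```text
parcel 0.62 [311.4, 186.1, 374.1, 233.8] 2651
((0.525201678276062, -0.067794069647789), (0.16058537364006042, 0.12350910902023315), 82.31413269042969) [[0.45326343178749084, -0.13910625874996185], [0.5756629705429077, -0.15562458336353302], [0.5971399545669556, 0.00351811945438385], [0.4747403860092163, 0.020036444067955017]]
scale 0.62 [291.6, 69.8, 410.5, 181.1] 9774
((0.7645658254623413, -0.11389325559139252), (0.29859504103660583, 0.2881280779838562), 76.24674987792969) [[0.5891381502151489, -0.224660262465477], [0.8690052032470703, -0.2931601405143738], [0.9399935007095337, -0.0031262487173080444], [0.6601264476776123, 0.06537362933158875]]
scale_edge [(array([ 0.6385, -0.0891,  0.022 ]), 0.82), (array([0.4666, 0.0428, 0.022 ]), 0.23)]
scale [(array([ 0.7484, -0.113 ,  0.    ]), 0.69)]
parcel [(array([ 0.5287, -0.0788,  0.017 ]), 0.58)]
corner_a [(array([ 0.4536, -0.1251,  0.017 ]), 0.97), (array([0.4679, 0.0321, 0.017 ]), 0.68), (array([ 0.5907, -0.172 ,  0.017 ]), 0.64), (array([0.5907, 0.0059, 0.017 ]), 0.56)]
```

View pics/t1.png

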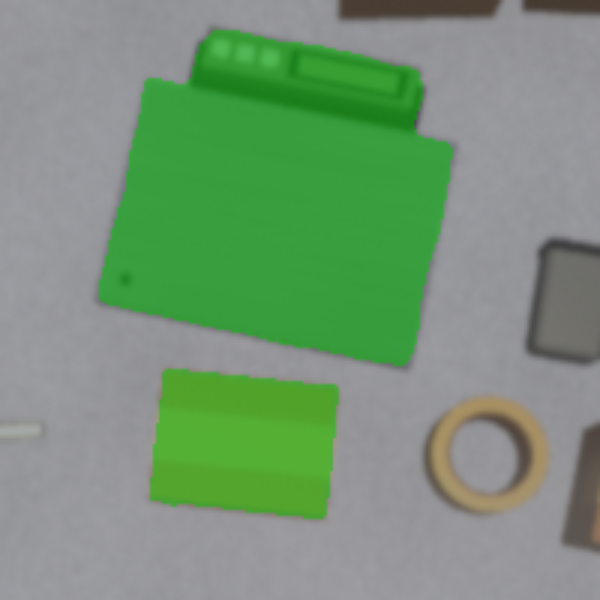

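```bash
cat >> h.py <<'E'
from scipy.spatial.transform import Rotation as Ro
YAW=-0.240
N=np.array([np.cos(YAW),np.sin(YAW),0]);T=np.array([-N[1],N[0],0]);Z=np.array([0,0,1.])
def Rt(a): # a = deg below horizontal
    a=np.radians(a);d=N*np.cos(a)-Z*np.sin(a);x=N*np.sin(a)+Z*np.cos(a)
    return np.column_stack([x,np.cross(d,x),d])
def delta(p,R,o=None):
    o=o or get_obs();R0=np.array(o['tcp_rot']);p0=np.array(o['tool_pos'])
    return np.r_[R0.T@(np.array(p)-p0)*100, np.degrees(Ro.from_matrix(R0.T@R).as_rotvec())]
E
python3 - <<'E'
from h import *
print(Rt(45), delta([.39,-.034,.20],Rt(90)),delta([.39,-.034,.15],Rt(45)))
E
```

```text
[[ 0.6868 -0.2377  0.6868]
 [-0.1681 -0.9713 -0.1681]
 [ 0.7071  0.     -0.7071]] [ 34.1347 -35.827    1.9787   0.0017   0.0015  38.0918] [ 34.1348 -35.8271   6.9787 -14.9452  43.2976  36.0857]
```

arm_command(
  plan=[
    [-1, 34.1, -35.8, 2, 0, 0, 38.1],
    [-1, 34.1, -35.8, 2, 0, 0, 38.1],
    [-1, 34.1, -35.8, 2, 0, 0, 38.1],
    [-1, 34.1, -35.8, 2, 0, 0, 38.1],
    [-1, 34.1, -35.8, 2, 0, 0, 38.1],
    [-1, 34.1, -35.8, 2, 0, 0, 38.1],
    [-1, 34.1, -35.8, 2, 0, 0, 38.1],
    [-1, 34.1, -35.8, 2, 0, 0, 38.1],
    [-1, 34.1, -35.8, 2, 0, 0, 38.1],
    [-1, 34.1, -35.8, 2, 0, 0, 38.1],
    [-1, 34.1, -35.8, 2, 0, 0, 38.1],
    [-1, 34.1, -35.8, 2, 0, 0, 38.1],
  ],
)

```text
time: 2.15
tool_pos: [0.3899, -0.0335, 0.1998]
tcp_rot: [[0.972, -0.235, -0.0], [-0.235, -0.972, -0.0], [-0.0, 0.0, -1.0]]
ft_force: [0.2, -1.3, -0.4]
grip_width: 0.996
```

```bash
python3 - <<'E'
from h import *
o=get_obs();print(o['tool_pos'],o['joints'],o['ft_force'])
print(delta([.39,-.034,.10],Rt(45)))
E
```

```text
[ 0.3899 -0.0335  0.1998] [-0.1794 -0.0426  1.9562 -0.0001  1.2281  1.6285] [ 0.2494 -1.2556 -0.3983]
[ 0.0198  0.0417  9.9773 -0.0602 45.0041  0.1628]
```

arm_command(
  plan=[
    [-1, 0, 0, 5, 0, 45, 0],
    [-1, 0, 0, 5, 0, 45, 0],
    [-1, 0, 0, 8, 0, 45, 0],
    [-1, 0, 0, 10, 0, 45, 0],
    [-1, 0, 0, 10, 0, 45, 0],
    [-1, 0, 0, 10, 0, 45, 0],
    [-1, 0, 0, 10, 0, 45, 0],
  ],
)

```text
time: 2.85
tool_pos: [0.3935, -0.0451, 0.111]
tcp_rot: [[0.715, -0.248, 0.654], [-0.177, -0.969, -0.174], [0.676, 0.009, -0.736]]
ft_force: [-0.2, -0.2, 0.5]
grip_width: 1.001
```

```bash
python3 - <<'E'
from h import *
o=get_obs();print(o['tool_pos'],o['joints'],o['ft_force']);print(o['tcp_rot'])
save('side','s2');save('wrist','w2')
p=np.array(o['tool_pos']);R=np.array(o['tcp_rot'])
im=cv2.imread('pics/s2.png')
for y in (-.05,-.04,.04,.05):
  for z in (0,.014):
    q=proj('side',p+R@[0,y,z])[0];print(y,z,q)
x,y=proj('side',p)[0].astype(int)
c=im[max(0,y-90):y+90,x-120:x+120];cv2.imwrite('pics/s2c.png',cv2.resize(c,None,fx=3,fy=3,interpolation=2))
print(x,y)
E
```

```text
[ 0.3935 -0.0451  0.111 ] [-0.1642 -0.1688  2.5052 -0.7931  0.0917  2.4196] [-0.1883 -0.1589  0.4531]
[[ 0.7149 -0.2483  0.6536]
 [-0.1769 -0.9686 -0.1745]
 [ 0.6765  0.0091 -0.7364]]
-0.05 0 [350.8003 198.5974]
-0.05 0.014 [348.0274 199.8159]
-0.04 0 [352.8859 196.9453]
-0.04 0.014 [350.1062 198.1739]
0.04 0 [368.8742 184.2805]
0.04 0.014 [366.0489 185.581 ]
0.05 0 [370.7897 182.7631]
0.05 0.014 [367.9597 184.0716]
361 190
```

View pics/s2c.png

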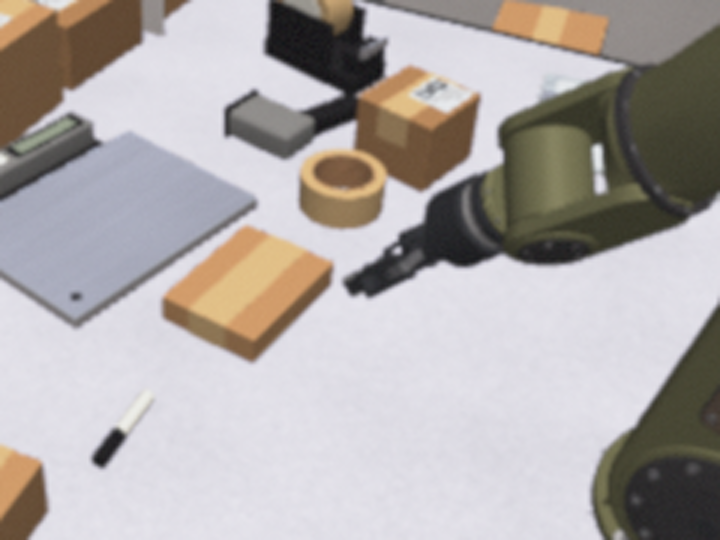

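View pics/w2.png

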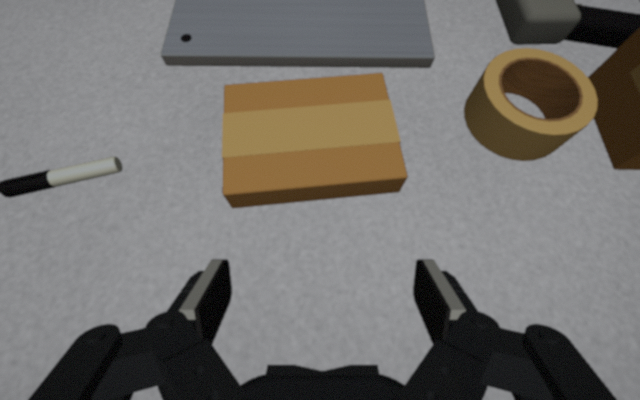

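```bash
python3 - <<'E'
from h import *
c=get_calibration('wrist');M=np.linalg.inv(np.array(c['tool_from_camera']));k=K(c)
for z in (.001,.014):
  for x in (-.011,.011):
    for y in (-.0425,.0425):
      q=M@[x,y,z,1];q=k@q[:3];print(z,x,y,q[:2]/q[2])
print(delta([.40,-.037,.05],Rt(60)))
E
```

```text
0.001 -0.011 -0.0425 [248.238  265.3654]
0.001 -0.011 0.0425 [401.3089 265.3267]
0.001 0.011 -0.0425 [245.133  229.3268]
0.001 0.011 0.0425 [404.6403 229.294 ]
0.014 -0.011 -0.0425 [252.968  253.6506]
0.014 -0.011 0.0425 [396.2119 253.6166]
0.014 0.011 -0.0425 [250.2558 219.557 ]
0.014 0.011 0.0425 [399.121  219.5282]
[ -3.8039  -1.0227   4.7849   0.8465 -12.5277  -0.1765]
```

```bash
python3 - <<'E'
from h import *
c=get_calibration('wrist');M=np.linalg.inv(np.array(c['tool_from_camera']));k=K(c);print(np.array(c['tool_from_camera']))
for z in (0,-.01,-.02,-.03):
  for x in (-.011,0,.011):
      y=.0425;q=M@[x,y,z,1];q=k@q[:3];print(z,x,y,q[:2]/q[2])
im=cv2.imread('pics/w2.png');cv2.imwrite('pics/w2c.png',cv2.resize(im[230:350,150:500],None,fx=2.2,fy=2.2,interpolation=2))
E
```

```text
[[-0.     -0.9446 -0.3283  0.0847]
 [ 1.     -0.0002  0.0004 -0.0016]
 [-0.0005 -0.3283  0.9446 -0.1552]
 [ 0.      0.      0.      1.    ]]
0 -0.011 0.0425 [401.7301 266.2943]
0 0 0.0425 [403.3791 248.5735]
0 0.011 0.0425 [405.0977 230.1034]
-0.01 -0.011 0.0425 [406.2016 276.5674]
-0.01 0 0.0425 [408.0429 258.0569]
-0.01 0.011 0.0425 [409.9665 238.718 ]
-0.02 -0.011 0.0425 [411.2039 288.0596]
-0.02 0 0.0425 [413.273 268.692]
-0.02 0.011 0.0425 [415.4405 248.4037]
-0.03 -0.011 0.0425 [416.8372 301.0019]
-0.03 0 0.0425 [419.1793 280.7021]
-0.03 0.011 0.0425 [421.6402 259.3734]
```

View pics/w2c.png

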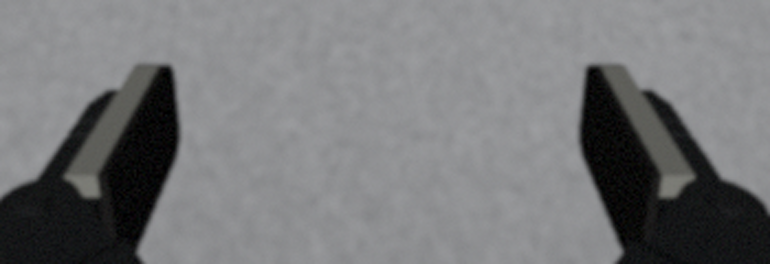

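arm_command(
  plan=[
    [-1, -3.8, -1, 4.8, 0.8, -12.5, 0],
    [-1, -3.8, -1, 4.8, 0.8, -12.5, 0],
    [-1, -3.8, -1, 4.8, 0.8, -12.5, 0],
    [-1, -3.8, -1, 4.8, 0.8, -12.5, 0],
    [-1, -3.8, -1, 4.8, 0.8, -12.5, 0],
  ],
)

```text
time: 3.45
tool_pos: [0.4007, -0.0363, 0.0501]
tcp_rot: [[0.841, -0.24, 0.486], [-0.209, -0.971, -0.118], [0.5, -0.002, -0.866]]
ft_force: [-0.9, -0.3, 0.5]
grip_width: 0.999
```

```bash
python3 - <<'E'
from h import *
o=get_obs();print(o['tool_pos'],o['joints'],o['ft_force']);print(np.array(o['tcp_rot']))
p=np.array(o['tool_pos'])
for z in (.03,.02,.015,.01,0): print(delta([.40,-.037,z],Rt(60)))
save('side','s3')
im=cv2.imread('pics/s3.png')
cv2.imwrite('pics/s3c.png',cv2.resize(im[150:250,290:420],None,fx=5,fy=5,interpolation=2))
E
```

```text
[ 0.4007 -0.0363  0.0501] [-0.155   0.0536  2.404  -0.2508  0.1672  1.8949] [-0.9072 -0.308   0.4934]
[[ 0.8406 -0.2397  0.4858]
 [-0.2088 -0.9708 -0.1177]
 [ 0.4998 -0.0025 -0.8661]]
[-1.0464  0.0902  1.7184 -0.0644  0.0116 -0.1733]
[-1.5462  0.0927  2.5846 -0.0644  0.0116 -0.1733]
[-1.7961  0.094   3.0176 -0.0644  0.0116 -0.1733]
[-2.046   0.0952  3.4507 -0.0644  0.0116 -0.1733]
[-2.5459  0.0977  4.3168 -0.0644  0.0116 -0.1733]
```

View pics/s3c.png

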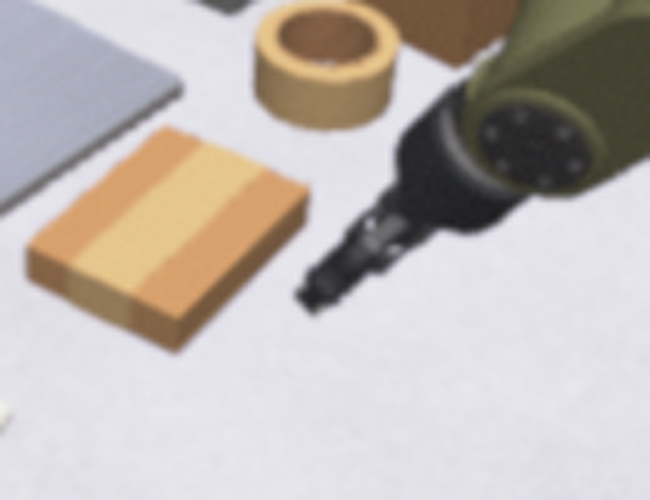

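arm_command(
  plan=[
    [-1, -1.0, 0.1, 1.7, 0, 0, 0],
    [-1, -1.25, 0.1, 2.15, 0, 0, 0],
    [-1, -1.4, 0.1, 2.4, 0, 0, 0],
    [-1, -1.5, 0.1, 2.6, 0, 0, 0],
    [-1, -1.5, 0.1, 2.6, 0, 0, 0],
  ],
)

```text
time: 4.0
tool_pos: [0.4004, -0.0368, 0.0202]
tcp_rot: [[0.84, -0.239, 0.486], [-0.208, -0.971, -0.117], [0.5, -0.002, -0.866]]
ft_force: [0.3, -0.4, -0.2]
grip_width: 0.999
```

arm_command(
  plan=[
    [-1, -0.1, 0, 0.17, 0, 0, 0],
    [-1, -0.2, 0, 0.35, 0, 0, 0],
    [-1, -0.25, 0, 0.43, 0, 0, 0],
    [-1, -0.25, 0, 0.43, 0, 0, 0],
  ],
)

```text
time: 4.4
tool_pos: [0.4005, -0.0367, 0.0154]
tcp_rot: [[0.84, -0.239, 0.487], [-0.208, -0.971, -0.117], [0.501, -0.002, -0.866]]
ft_force: [0.6, -1.0, 0.4]
grip_width: 0.999
```

arm_command(
  plan=[
    [-1, -0.1, 0, 0.17, 0, 0, 0],
    [-1, -0.2, 0, 0.35, 0, 0, 0],
    [-1, -0.3, 0, 0.52, 0, 0, 0],
    [-1, -0.3, 0, 0.52, 0, 0, 0],
  ],
)

```text
time: 4.8
tool_pos: [0.4007, -0.0378, 0.0119]
tcp_rot: [[0.843, -0.237, 0.483], [-0.208, -0.971, -0.114], [0.496, -0.004, -0.868]]
ft_force: [0.0, -0.4, -0.6]
grip_width: 1.003
```

```bash
python3 - <<'E'
from h import *
for i in range(2):
    save('wrist','w4')
    o=get_obs();print(o['tool_pos'],o['joints'],o['dq'],o['ft_force'],o['torque'],o['joint_torque'])
E
```

```text
[ 0.4008 -0.0378  0.0119] [-0.1632  0.1839  2.4127 -0.9144  0.0432  2.5533] [ 0.0027 -0.001   0.0013 -0.0032  0.0011  0.004 ] [0.1093 1.1031 0.2724] [0.0106 0.2721 0.0133] [ -0.0569 -29.4198 -18.2817  -0.0501  -0.8197  -0.0175]
[ 0.4008 -0.0377  0.0119] [-0.1631  0.1838  2.4127 -0.9145  0.0432  2.5534] [ 0.0006 -0.0011 -0.0003 -0.0038  0.0004  0.0018] [ 0.7595  1.0354 -0.191 ] [ 0.0322  0.2628 -0.0074] [ -0.0474 -29.4294 -18.2734  -0.043   -0.8062  -0.0144]
```

View pics/w4.png

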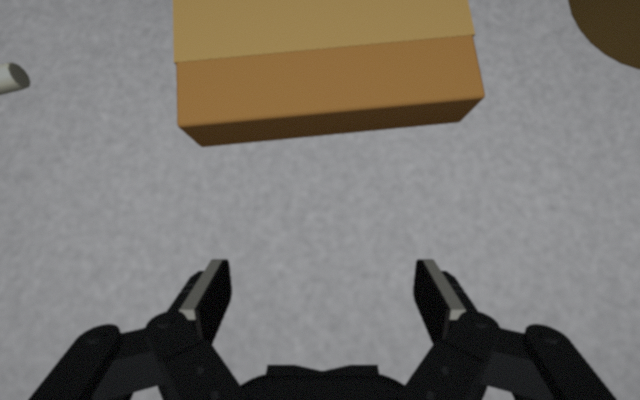

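```bash
python3 - <<'E'
from h import *
print(delta([.395,-.036,.03],Rt(85)))
E
```

```text
[  0.3743  -0.0407  -1.8663  -0.2443 -24.7773  -0.0532]
```

arm_command(
  plan=[
    [-1, 0.3, 0, -2.0, 0, -10, 0],
    [-1, 0.4, 0, -1.9, -0.2, -25, 0],
    [-1, 0.4, 0, -1.9, -0.2, -25, 0],
    [-1, 0.4, 0, -1.9, -0.2, -25, 0],
    [-1, 0.4, 0, -1.9, -0.2, -25, 0],
    [-1, 0.4, 0, -1.9, -0.2, -25, 0],
  ],
)

```text
time: 5.5
tool_pos: [0.3968, -0.0368, 0.0311]
tcp_rot: [[0.968, -0.239, 0.081], [-0.238, -0.971, -0.018], [0.083, -0.002, -0.997]]
ft_force: [-0.7, -1.3, 0.2]
grip_width: 0.998
```

```bash
python3 - <<'E'
from h import *
o=get_obs();print(o['tool_pos'],o['joints'],o['ft_force']);
for z in (.02,.01,.005,.0): print(z,delta([.395,-.036,z],Rt(90)))
E
```

```text
[ 0.3968 -0.0368  0.0311] [-0.1829  0.2191  2.149  -0.004   0.6905  1.6318] [-0.688  -1.3063  0.1619]
0.02 [-0.2831 -0.0376  1.0916 -0.1278 -4.7607 -0.0529]
0.01 [-0.3661 -0.0353  2.0882 -0.1278 -4.7607 -0.0529]
0.005 [-0.4076 -0.0342  2.5865 -0.1278 -4.7607 -0.0529]
0.0 [-0.4491 -0.033   3.0847 -0.1278 -4.7607 -0.0529]
```

Config is healthy again. Touch the bench vertically to learn the true tip length with the jaws open.

arm_command(
  plan=[
    [-1, -0.3, 0, 1.1, 0, -4.8, 0],
    [-1, -0.35, 0, 1.8, 0, -4.8, 0],
    [-1, -0.4, 0, 2.2, 0, -4.8, 0],
    [-1, -0.4, 0, 2.4, 0, -4.8, 0],
    [-1, -0.4, 0, 2.6, 0, -4.8, 0],
    [-1, -0.4, 0, 2.6, 0, -4.8, 0],
  ],
)

```text
time: 6.1
tool_pos: [0.3931, -0.0359, 0.0042]
tcp_rot: [[0.971, -0.238, 0.001], [-0.238, -0.971, 0.001], [0.0, -0.001, -1.0]]
ft_force: [0.9, -0.3, -0.6]
grip_width: 1.001
```

arm_command(
  plan=[
    [-1, 0, 0, 0.1, 0, 0, 0],
    [-1, 0, 0, 0.2, 0, 0, 0],
    [-1, 0, 0, 0.3, 0, 0, 0],
    [-1, 0, 0, 0.4, 0, 0, 0],
    [-1, 0, 0, 0.4, 0, 0, 0],
  ],
)

```text
time: 6.6
tool_pos: [0.3931, -0.0359, 0.0001]
tcp_rot: [[0.971, -0.238, -0.0], [-0.238, -0.971, 0.001], [-0.0, -0.001, -1.0]]
ft_force: [-1.0, 0.0, 1.2]
grip_width: 0.998
```

arm_command(
  plan=[
    [-1, 0, 0, 0.1, 0, 0, 0],
    [-1, 0, 0, 0.2, 0, 0, 0],
    [-1, 0, 0, 0.2, 0, 0, 0],
  ],
)

```text
time: 6.9
tool_pos: [0.3932, -0.0359, -0.0019]
tcp_rot: [[0.971, -0.238, -0.0], [-0.238, -0.971, 0.001], [-0.0, -0.001, -1.0]]
ft_force: [-0.2, 0.5, -0.4]
grip_width: 1.0
```

arm_command(
  plan=[
    [-1, 0, 0, 0.1, 0, 0, 0],
    [-1, 0, 0, 0.2, 0, 0, 0],
    [-1, 0, 0, 0.3, 0, 0, 0],
    [-1, 0, 0, 0.3, 0, 0, 0],
  ],
)

```text
time: 7.3
tool_pos: [0.3931, -0.0359, -0.0049]
tcp_rot: [[0.971, -0.238, -0.0], [-0.238, -0.971, 0.001], [-0.001, -0.001, -1.0]]
ft_force: [0.5, 0.4, 0.3]
grip_width: 1.002
```

```bash
python3 - <<'E'
from h import *
o=get_obs();print(o['tool_pos'],o['joints'],o['ft_force'],o['joint_torque'])
im=save('side','s5')
im=cv2.imread('pics/s5.png')
cv2.imwrite('pics/s5c.png',cv2.resize(im[150:250,290:420],None,fx=5,fy=5,interpolation=2))
save('wrist','w5')
E
```

```text
[ 0.3931 -0.0359 -0.0049] [-0.1846  0.334   2.1154  0.0017  0.6927  1.6255] [0.4927 0.3678 0.2732] [ -0.0043 -41.7343 -21.7145   0.0021  -0.0497   0.    ]
```

View pics/s5c.png

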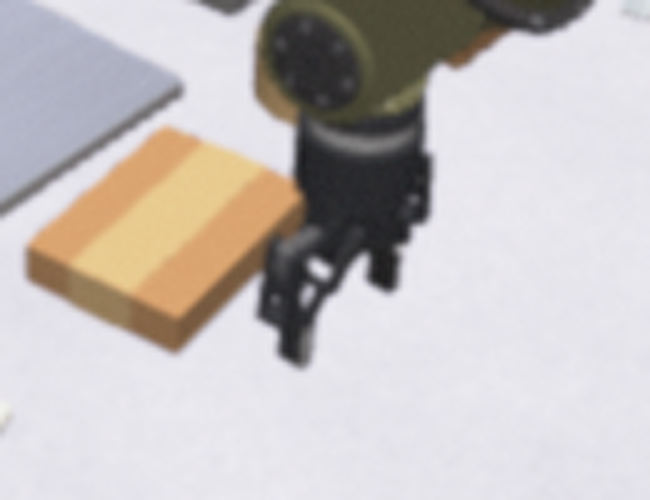

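View pics/w5.png

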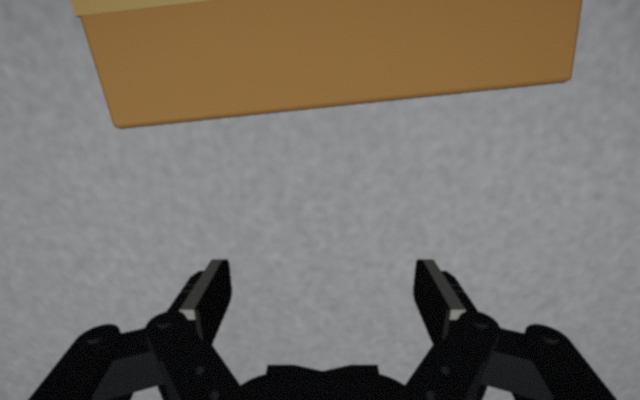

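```bash
python3 - <<'E'
from h import *
o=get_obs();p=np.array(o['tool_pos']);R=np.array(o['tcp_rot'])
for y in (-.045,.045):
  for z in (-.03,-.02,-.01,0): print(y,z,proj('side',p+R@[0,y,z])[0], 'crop',(proj('side',p+R@[0,y,z])[0]-[290,150])*5)
E
```

```text
-0.045 -0.03 [348.8112 220.8367] crop [294.0558 354.1835]
-0.045 -0.02 [348.5836 223.194 ] crop [292.918  365.9698]
-0.045 -0.01 [348.3584 225.5267] crop [291.7921 377.6336]
-0.045 0 [348.1356 227.8354] crop [290.6779 389.1769]
0.045 -0.03 [365.9733 206.2866] crop [379.8664 281.4329]
0.045 -0.02 [365.669 208.621] crop [378.3448 293.1048]
0.045 -0.01 [365.3677 210.932 ] crop [376.8385 304.6602]
0.045 0 [365.0694 213.2202] crop [375.3471 316.1009]
```

arm_command(
  plan=[
    [-1, 0, 0, 0.4, 0, 0, 0],
    [-1, 0, 0, 0.8, 0, 0, 0],
    [-1, 0, 0, 1.0, 0, 0, 0],
    [-1, 0, 0, 1.1, 0, 0, 0],
    [-1, 0, 0, 1.2, 0, 0, 0],
    [-1, 0, 0, 1.2, 0, 0, 0],
  ],
)

```text
time: 8.0
tool_pos: [0.3932, -0.0359, -0.0169]
tcp_rot: [[0.971, -0.238, -0.0], [-0.238, -0.971, 0.001], [-0.0, -0.001, -1.0]]
ft_force: [-0.2, -0.7, -0.2]
grip_width: 1.002
```

arm_command(
  plan=[
    [-1, 0, 0, 0.1, 0, 0, 0],
    [-1, 0, 0, 0.2, 0, 0, 0],
    [-1, 0, 0, 0.3, 0, 0, 0],
    [-1, 0, 0, 0.3, 0, 0, 0],
  ],
)

```text
time: 8.4
tool_pos: [0.3932, -0.0359, -0.0199]
tcp_rot: [[0.971, -0.238, -0.0], [-0.238, -0.971, 0.001], [-0.0, -0.001, -1.0]]
ft_force: [0.1, 0.6, 0.1]
grip_width: 1.003
```

arm_command(
  plan=[
    [-1, 0, 0, 0.1, 0, 0, 0],
    [-1, 0, 0, 0.2, 0, 0, 0],
    [-1, 0, 0, 0.3, 0, 0, 0],
    [-1, 0, 0, 0.3, 0, 0, 0],
  ],
)

```text
time: 8.8
tool_pos: [0.3931, -0.0359, -0.0229]
tcp_rot: [[0.971, -0.238, -0.0], [-0.238, -0.971, 0.001], [-0.001, -0.001, -1.0]]
ft_force: [0.2, -0.9, -0.4]
grip_width: 0.997
```

arm_command(
  plan=[
    [-1, 0, 0, 0.1, 0, 0, 0],
    [-1, 0, 0, 0.2, 0, 0, 0],
    [-1, 0, 0, 0.2, 0, 0, 0],
  ],
)

```text
time: 9.1
tool_pos: [0.3933, -0.0359, -0.0246]
tcp_rot: [[0.971, -0.238, -0.0], [-0.238, -0.971, 0.001], [-0.0, -0.001, -1.0]]
ft_force: [-1.4, 0.9, 5.0]
grip_width: 0.998
```

```bash
python3 - <<'E'
from h import *
o=get_obs();print(o['tool_pos'],o['joints'],o['ft_force'],o['joint_torque'])
im=save('side','s6')
im=cv2.imread('pics/s6.png')
cv2.imwrite('pics/s6c.png',cv2.resize(im[170:240,320:390],None,fx=8,fy=8,interpolation=2))
E
```

```text
[ 0.3933 -0.0359 -0.0246] [-0.1845  0.3825  2.1179  0.0017  0.6415  1.6255] [-1.3753  0.8816  5.023 ] [ -0.0354 -41.2142 -19.8918   0.0606  -0.3941  -0.0855]
```

View pics/s6c.png

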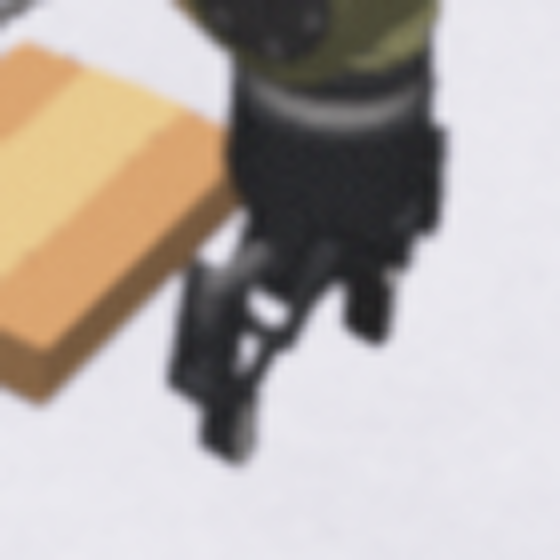

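```bash
cat >> h.py <<'E'
L=-.0243;HW=.011
E0=np.array([.6246,-.0796,.022])-.0124*T
def tcp(u,z,a): # contact corner at u ahead of edge, world height z
    R=Rt(a);C=E0+N*u+Z*(z-.022);return C-L*R[:,2]-HW*R[:,0]
def cpos(o=None):
    o=o or get_obs();R=np.array(o['tcp_rot']);C=np.array(o['tool_pos'])+L*R[:,2]+HW*R[:,0];d=C-E0
    return np.array([d@N,d@T,C[2]])
def go(u,z,a): print(u,z,a,np.round(delta(tcp(u,z,a),Rt(a)),2))
E
python3 - <<'E'
from h import *
print(cpos());go(-.20,.06,70);go(-.185,.022,70);go(-.19,.022,70)
E
```

```text
[-0.2241 -0.0002 -0.0004]
-0.2 0.06 70 [ 3.31 -0.02 -5.81 -0.05 20.01 -0.04]
-0.185 0.022 70 [ 4.81 -0.02 -2.01 -0.05 20.01 -0.04]
-0.19 0.022 70 [ 4.31 -0.02 -2.01 -0.05 20.01 -0.04]
```

arm_command(
  plan=[
    [-1, 0, 0, -2, 0, 0, 0],
    [-1, 2, 0, -2.5, 0, 8, 0],
    [-1, 3, 0, -2.5, 0, 16, 0],
    [-1, 4.3, 0, -2.2, 0, 20, 0],
    [-1, 4.3, 0, -2.0, 0, 20, 0],
    [-1, 4.3, 0, -2.0, 0, 20, 0],
  ],
)

```text
time: 9.75
tool_pos: [0.4346, -0.0461, -0.0051]
tcp_rot: [[0.914, -0.238, 0.33], [-0.224, -0.971, -0.08], [0.339, -0.001, -0.941]]
ft_force: [0.3, -0.1, 0.1]
grip_width: 0.998
```

```bash
python3 - <<'E'
from h import *
o=get_obs();print(o['joints'],o['ft_force'],cpos())
for u in (-.16,-.14,-.125,-.12):go(u,.022,70)
E
```

```text
[-0.1774  0.3022  2.2292 -0.0786  0.2656  1.7064] [ 0.3051 -0.1142  0.1491] [-0.1904 -0.0002  0.0215]
-0.16 0.022 70 [ 2.88 -0.02  0.98 -0.04  0.18 -0.05]
-0.14 0.022 70 [ 4.77 -0.03  1.66 -0.04  0.18 -0.05]
-0.125 0.022 70 [ 6.18 -0.03  2.17 -0.04  0.18 -0.05]
-0.12 0.022 70 [ 6.65 -0.03  2.34 -0.04  0.18 -0.05]
```

arm_command(
  plan=[
    [-1, 0.9, 0, 0.3, 0, 0, 0],
    [-1, 1.7, 0, 0.6, 0, 0, 0],
    [-1, 2.2, 0, 0.75, 0, 0, 0],
    [-1, 2.7, 0, 0.95, 0, 0, 0],
    [-1, 3.2, 0, 1.1, 0, 0, 0],
    [-1, 3.6, 0, 1.25, 0, 0, 0],
    [-1, 4.0, 0, 1.4, 0, 0, 0],
    [-1, 4.4, 0, 1.55, 0, 0, 0],
    [-1, 4.8, 0, 1.65, 0, 0, 0],
    [-1, 5.2, 0, 1.8, 0, 0, 0],
    [-1, 5.6, 0, 1.95, 0, 0, 0],
    [-1, 5.6, 0, 1.95, 0, 0, 0],
  ],
)

```text
time: 10.95
tool_pos: [0.4931, -0.0604, -0.0039]
tcp_rot: [[0.912, -0.238, 0.333], [-0.224, -0.971, -0.081], [0.342, -0.001, -0.94]]
ft_force: [-0.6, -1.0, -0.0]
grip_width: 1.003
```

```bash
python3 - <<'E'
from h import *
o=get_obs();print(o['joints'],o['ft_force'],cpos())
im=save('side','s7');save('top','t7')
im=cv2.imread('pics/s7.png');a=cv2.resize(im[110:250,210:390],None,fx=3.2,fy=3.2,interpolation=2)
cv2.imwrite('pics/s7c.png',a)
im=cv2.imread('pics/t7.png');a=cv2.resize(im[80:260,270:450],None,fx=3.2,fy=3.2,interpolation=2)
cv2.imwrite('pics/t7c.png',a)
E
```

```text
[-0.1867  0.3928  2.0789 -0.0553  0.3215  1.6744] [-0.6184 -0.9568 -0.0498] [-0.1302 -0.0003  0.0227]
```

View pics/s7c.png

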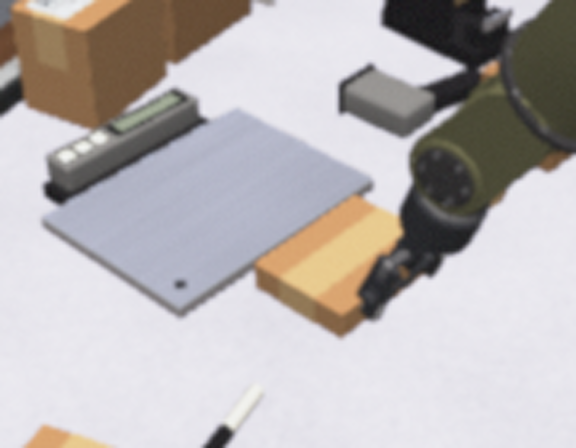

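View pics/t7c.png

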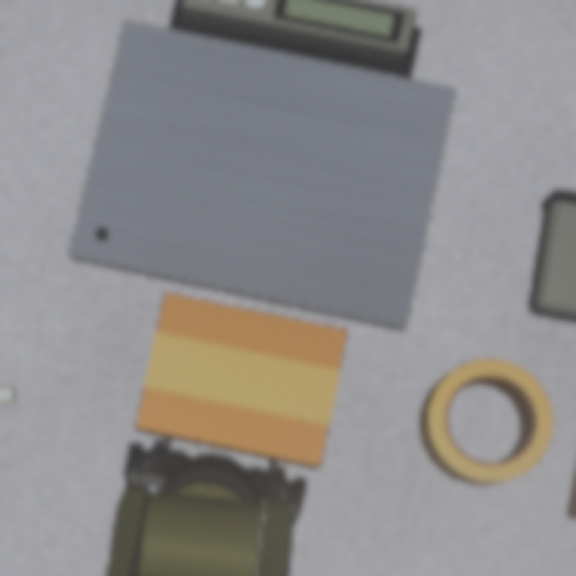

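arm_command(
  plan=[
    [-1, 0.3, 0, 0.1, 0, 0, 0],
    [-1, 0.6, 0, 0.2, 0, 0, 0],
    [-1, 0.75, 0, 0.27, 0, 0, 0],
    [-1, 0.85, 0, 0.31, 0, 0, 0],
    [-1, 0.95, 0, 0.34, 0, 0, 0],
  ],
)

```text
time: 11.55
tool_pos: [0.5024, -0.0627, -0.004]
tcp_rot: [[0.913, -0.238, 0.332], [-0.224, -0.971, -0.08], [0.342, -0.001, -0.94]]
ft_force: [-1.8, 0.3, 0.9]
grip_width: 1.002
```

arm_command(
  plan=[
    [-1, 0.1, 0, 0.03, 0, 0, 0],
    [-1, 0.2, 0, 0.07, 0, 0, 0],
    [-1, 0.3, 0, 0.1, 0, 0, 0],
    [-1, 0.3, 0, 0.1, 0, 0, 0],
  ],
)

```text
time: 11.95
tool_pos: [0.5056, -0.0635, -0.0039]
tcp_rot: [[0.913, -0.238, 0.332], [-0.224, -0.971, -0.08], [0.342, -0.001, -0.94]]
ft_force: [0.1, -0.1, -0.8]
grip_width: 1.003
```

arm_command(
  plan=[
    [-1, 0.1, 0, 0.03, 0, 0, 0],
    [-1, 0.2, 0, 0.07, 0, 0, 0],
    [-1, 0.3, 0, 0.1, 0, 0, 0],
    [-1, 0.3, 0, 0.1, 0, 0, 0],
  ],
)

```text
time: 12.35
tool_pos: [0.507, -0.0637, -0.0044]
tcp_rot: [[0.914, -0.238, 0.329], [-0.225, -0.971, -0.08], [0.338, -0.001, -0.941]]
ft_force: [-13.9, 5.7, 9.2]
grip_width: 1.005
```

```bash
cat >> h.py <<'E'
def arc(th0,th1,n,C0,piv=(.004,.022),a0=70,k=.3,press=0,thb=0):
    """C0=(u,z) commanded contact at angle thb; rows from th0 to th1"""
    def pose(th):
        t=np.radians(th-thb);r=np.array(C0)-piv
        r=r*(1-press*(th-th0)/(th1-th0)/np.linalg.norm(r)) if th1!=th0 else r
        q=np.array(piv)+[r[0]*np.cos(t)+r[1]*np.sin(t), -r[0]*np.sin(t)+r[1]*np.cos(t)]
        a=a0+k*th
        return tcp(q[0],q[1],a),Rt(a),q
    p0,R0,_=pose(th0)
    for th in np.linspace(th0,th1,n+1)[1:]:
        p,R,q=pose(th);d=R0.T@(p-p0)*100
        print(round(th,1),q,'[-1, %.2f, 0, %.2f, 0, %.1f, 0]'%(d[0],d[2],Ro.from_matrix(R0.T@R).as_rotvec(degrees=True)[1]))
E
python3 - <<'E'
from h import *
o=get_obs();print(o['ft_force'],o['torque'],cpos())
arc(0,30,12,(-.1137,.022))
E
```

```text
[-13.874    5.6671   9.1829] [ 0.5883  1.5053 -0.0745] [-0.1158 -0.0002  0.0222]
2.5 [-0.1136  0.0271] [-1, 0.15, 0, -0.49, 0, -0.8, 0]
5.0 [-0.1133  0.0323] [-1, 0.33, 0, -0.98, 0, -1.5, 0]
7.5 [-0.1127  0.0374] [-1, 0.53, 0, -1.45, 0, -2.3, 0]
10.0 [-0.1119  0.0424] [-1, 0.74, 0, -1.92, 0, -3.0, 0]
12.5 [-0.1109  0.0475] [-1, 0.98, 0, -2.38, 0, -3.8, 0]
15.0 [-0.1097  0.0525] [-1, 1.23, 0, -2.82, 0, -4.5, 0]
17.5 [-0.1083  0.0574] [-1, 1.50, 0, -3.25, 0, -5.3, 0]
20.0 [-0.1066  0.0623] [-1, 1.80, 0, -3.67, 0, -6.0, 0]
22.5 [-0.1047  0.067 ] [-1, 2.10, 0, -4.07, 0, -6.8, 0]
25.0 [-0.1027  0.0717] [-1, 2.43, 0, -4.46, 0, -7.5, 0]
27.5 [-0.1004  0.0763] [-1, 2.77, 0, -4.84, 0, -8.3, 0]
30.0 [-0.0979  0.0808] [-1, 3.13, 0, -5.19, 0, -9.0, 0]
```

Do the first 10° and check that the parcel follows.

arm_command(
  plan=[
    [-1, 0.15, 0, -0.5, 0, -0.8, 0],
    [-1, 0.33, 0, -1.0, 0, -1.5, 0],
    [-1, 0.53, 0, -1.45, 0, -2.3, 0],
    [-1, 0.74, 0, -1.9, 0, -3, 0],
  ],
)

```text
time: 12.75
tool_pos: [0.5079, -0.0639, 0.0162]
tcp_rot: [[0.93, -0.238, 0.281], [-0.229, -0.971, -0.068], [0.289, -0.001, -0.957]]
ft_force: [-6.1, 2.3, -0.4]
grip_width: 1.0
```

```bash
cat > look.py <<'E'
import sys
from h import *
n=sys.argv[1]
o=get_obs();print(o['time'],o['joints'],o['ft_force'],cpos())
save('side','s'+n)
im=cv2.imread('pics/s%s.png'%n);cv2.imwrite('pics/s%sc.png'%n,cv2.resize(im[90:250,210:390],None,fx=3.2,fy=3.2,interpolation=2))
E
python3 look.py 8
python3 -c "
from h import *
arc(10,37.5,11,(-.1137,.022))"
```

```text
12.75 [-0.19    0.3838  1.9995 -0.03    0.4657  1.6466] [-6.1485  2.3074 -0.405 ] [-0.1136 -0.0001  0.0426]
12.5 [-0.1109  0.0475] [-1, 0.21, 0, -0.47, 0, -0.8, 0]
15.0 [-0.1097  0.0525] [-1, 0.44, 0, -0.92, 0, -1.5, 0]
17.5 [-0.1083  0.0574] [-1, 0.69, 0, -1.37, 0, -2.3, 0]
20.0 [-0.1066  0.0623] [-1, 0.96, 0, -1.80, 0, -3.0, 0]
22.5 [-0.1047  0.067 ] [-1, 1.25, 0, -2.22, 0, -3.7, 0]
25.0 [-0.1027  0.0717] [-1, 1.55, 0, -2.63, 0, -4.5, 0]
27.5 [-0.1004  0.0763] [-1, 1.87, 0, -3.02, 0, -5.3, 0]
30.0 [-0.0979  0.0808] [-1, 2.21, 0, -3.39, 0, -6.0, 0]
32.5 [-0.0953  0.0852] [-1, 2.57, 0, -3.75, 0, -6.8, 0]
35.0 [-0.0924  0.0895] [-1, 2.93, 0, -4.10, 0, -7.5, 0]
37.5 [-0.0894  0.0937] [-1, 3.31, 0, -4.42, 0, -8.2, 0]
```

View pics/s8c.png

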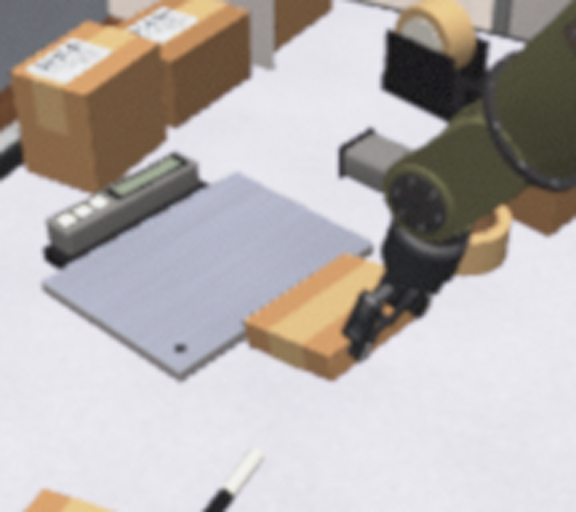

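arm_command(
  plan=[
    [-1, 0.3, 0, -0.43, 0, -0.8, 0],
    [-1, 0.56, 0, -0.83, 0, -1.5, 0],
    [-1, 0.81, 0, -1.28, 0, -2.3, 0],
    [-1, 1.08, 0, -1.71, 0, -3, 0],
    [-1, 1.37, 0, -2.13, 0, -3.7, 0],
  ],
)

```text
time: 13.3
tool_pos: [0.5137, -0.0652, 0.0402]
tcp_rot: [[0.946, -0.239, 0.218], [-0.233, -0.971, -0.052], [0.224, -0.001, -0.975]]
ft_force: [-13.8, 7.0, 5.1]
grip_width: 1.001
```

```bash
python3 look.py 9
python3 -c "
from h import *
arc(22.5,50,11,(-.1137,.022))"
```

```text
13.3 [-0.1923  0.3653  1.9307 -0.0164  0.6196  1.6319] [-13.7831   6.9518   5.0917] [-0.1058 -0.      0.0663]
25.0 [-0.1027  0.0717] [-1, 0.28, 0, -0.42, 0, -0.8, 0]
27.5 [-0.1004  0.0763] [-1, 0.57, 0, -0.84, 0, -1.5, 0]
30.0 [-0.0979  0.0808] [-1, 0.88, 0, -1.23, 0, -2.2, 0]
32.5 [-0.0953  0.0852] [-1, 1.21, 0, -1.62, 0, -3.0, 0]
35.0 [-0.0924  0.0895] [-1, 1.56, 0, -1.98, 0, -3.8, 0]
37.5 [-0.0894  0.0937] [-1, 1.92, 0, -2.33, 0, -4.5, 0]
40.0 [-0.0862  0.0977] [-1, 2.29, 0, -2.66, 0, -5.3, 0]
42.5 [-0.0828  0.1015] [-1, 2.68, 0, -2.98, 0, -6.0, 0]
45.0 [-0.0792  0.1052] [-1, 3.08, 0, -3.28, 0, -6.7, 0]
47.5 [-0.0755  0.1088] [-1, 3.49, 0, -3.56, 0, -7.5, 0]
50.0 [-0.0717  0.1122] [-1, 3.92, 0, -3.82, 0, -8.3, 0]
```

View pics/s9c.png

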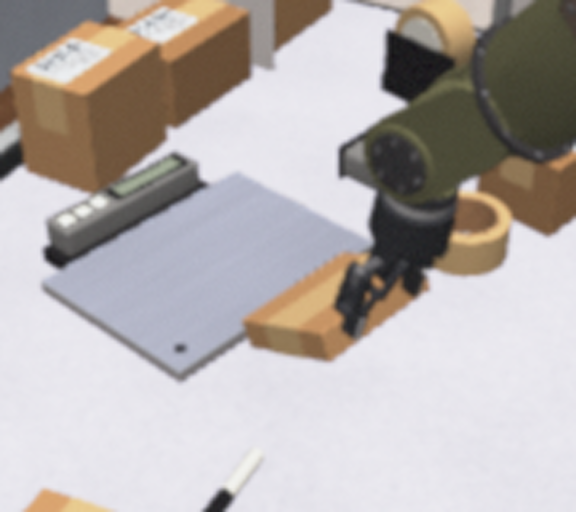

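arm_command(
  plan=[
    [-1, 0.28, 0, -0.42, 0, -0.8, 0],
    [-1, 0.57, 0, -0.83, 0, -1.5, 0],
    [-1, 0.9, 0, -1.22, 0, -2.2, 0],
    [-1, 1.23, 0, -1.6, 0, -3, 0],
    [-1, 1.58, 0, -1.96, 0, -3.8, 0],
    [-1, 1.94, 0, -2.31, 0, -4.5, 0],
    [-1, 2.32, 0, -2.63, 0, -5.3, 0],
    [-1, 2.71, 0, -2.95, 0, -6, 0],
  ],
)

```text
time: 14.15
tool_pos: [0.5335, -0.0702, 0.0763]
tcp_rot: [[0.964, -0.239, 0.12], [-0.237, -0.971, -0.028], [0.123, -0.001, -0.992]]
ft_force: [-15.4, 5.4, 13.5]
grip_width: 1.001
```

```bash
python3 look.py 10
python3 -c "
from h import *
arc(42.5,70,11,(-.1137,.022))"
```

```text
14.15 [-0.1969  0.3805  1.7846 -0.0053  0.8533  1.6184] [-15.3865   5.3862  13.5049] [-0.0828 -0.0001  0.1017]
45.0 [-0.0792  0.1052] [-1, 0.37, 0, -0.34, 0, -0.7, 0]
47.5 [-0.0755  0.1088] [-1, 0.75, 0, -0.66, 0, -1.5, 0]
50.0 [-0.0717  0.1122] [-1, 1.14, 0, -0.96, 0, -2.3, 0]
52.5 [-0.0677  0.1154] [-1, 1.55, 0, -1.24, 0, -3.0, 0]
55.0 [-0.0635  0.1184] [-1, 1.97, 0, -1.51, 0, -3.7, 0]
57.5 [-0.0592  0.1213] [-1, 2.40, 0, -1.76, 0, -4.5, 0]
60.0 [-0.0549  0.1239] [-1, 2.84, 0, -1.98, 0, -5.2, 0]
62.5 [-0.0503  0.1264] [-1, 3.28, 0, -2.19, 0, -6.0, 0]
65.0 [-0.0457  0.1287] [-1, 3.74, 0, -2.37, 0, -6.8, 0]
67.5 [-0.041   0.1307] [-1, 4.20, 0, -2.54, 0, -7.5, 0]
70.0 [-0.0363  0.1326] [-1, 4.67, 0, -2.68, 0, -8.2, 0]
```

View pics/s10c.png

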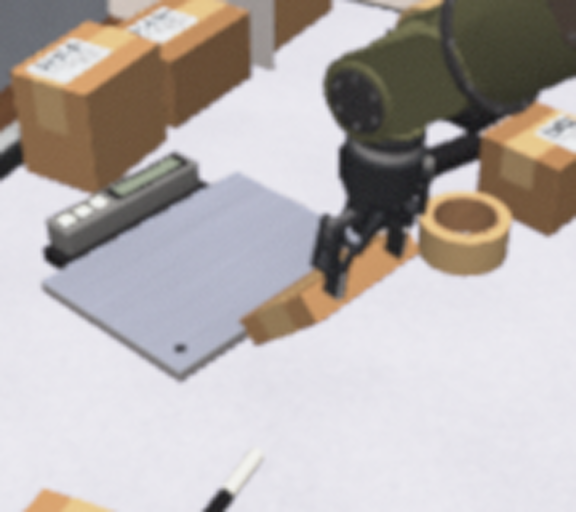

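arm_command(
  plan=[
    [-1, 0.37, 0, -0.34, 0, -0.7, 0],
    [-1, 0.75, 0, -0.66, 0, -1.5, 0],
    [-1, 1.14, 0, -0.96, 0, -2.3, 0],
    [-1, 1.55, 0, -1.24, 0, -3, 0],
    [-1, 1.97, 0, -1.51, 0, -3.7, 0],
    [-1, 2.4, 0, -1.76, 0, -4.5, 0],
    [-1, 2.84, 0, -1.98, 0, -5.2, 0],
    [-1, 3.28, 0, -2.19, 0, -6, 0],
  ],
)

```text
time: 15.0
tool_pos: [0.5639, -0.0778, 0.1031]
tcp_rot: [[0.971, -0.239, 0.022], [-0.239, -0.971, -0.004], [0.023, -0.001, -1.0]]
ft_force: [-6.7, 2.4, 11.5]
grip_width: 0.999
```

```bash
python3 look.py 11
python3 -c "
from h import *
arc(62.5,90,11,(-.1137,.022))"
```

```text
15.0 [-0.2015  0.4505  1.6025  0.0004  1.0658  1.6099] [-6.6916  2.3561 11.5237] [-0.0489 -0.0003  0.1277]
65.0 [-0.0457  0.1287] [-1, 0.43, 0, -0.23, 0, -0.8, 0]
67.5 [-0.041   0.1307] [-1, 0.88, 0, -0.44, 0, -1.5, 0]
70.0 [-0.0363  0.1326] [-1, 1.33, 0, -0.63, 0, -2.3, 0]
72.5 [-0.0314  0.1343] [-1, 1.79, 0, -0.80, 0, -3.0, 0]
75.0 [-0.0265  0.1357] [-1, 2.25, 0, -0.95, 0, -3.7, 0]
77.5 [-0.0215  0.1369] [-1, 2.72, 0, -1.08, 0, -4.5, 0]
80.0 [-0.0164  0.1379] [-1, 3.20, 0, -1.19, 0, -5.3, 0]
82.5 [-0.0114  0.1387] [-1, 3.68, 0, -1.27, 0, -6.0, 0]
85.0 [-0.0063  0.1393] [-1, 4.16, 0, -1.33, 0, -6.7, 0]
87.5 [-0.0011  0.1396] [-1, 4.64, 0, -1.38, 0, -7.5, 0]
90.0 [0.004  0.1397] [-1, 5.13, 0, -1.39, 0, -8.2, 0]
```

View pics/s11c.png

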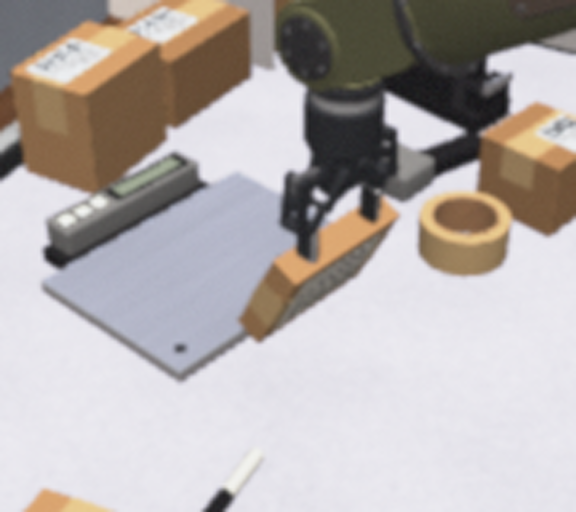

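arm_command(
  plan=[
    [-1, 0.44, 0, -0.2, 0, -0.8, 0],
    [-1, 0.9, 0, -0.38, 0, -1.5, 0],
    [-1, 1.36, 0, -0.55, 0, -2.3, 0],
    [-1, 1.82, 0, -0.72, 0, -3, 0],
    [-1, 2.28, 0, -0.86, 0, -3.7, 0],
    [-1, 2.75, 0, -0.98, 0, -4.5, 0],
    [-1, 3.23, 0, -1.09, 0, -5.3, 0],
    [-1, 3.7, 0, -1.17, 0, -6, 0],
  ],
)

```text
time: 15.85
tool_pos: [0.6005, -0.0869, 0.1166]
tcp_rot: [[0.968, -0.239, -0.076], [-0.238, -0.971, 0.02], [-0.079, -0.001, -0.997]]
ft_force: [-3.0, 0.5, 15.3]
grip_width: 0.994
```

```bash
python3 look.py 12
python3 -c "
from h import *
arc(82.5,110,11,(-.1137,.022))"
```

```text
15.85 [-0.2058  0.565   1.3943  0.0041  1.2611  1.6046] [-2.9672  0.485  15.329 ] [-0.0088 -0.0005  0.1399]
85.0 [-0.0063  0.1393] [-1, 0.47, 0, -0.11, 0, -0.8, 0]
87.5 [-0.0011  0.1396] [-1, 0.95, 0, -0.20, 0, -1.5, 0]
90.0 [0.004  0.1397] [-1, 1.43, 0, -0.27, 0, -2.2, 0]
92.5 [0.0091 0.1396] [-1, 1.91, 0, -0.32, 0, -3.0, 0]
95.0 [0.0143 0.1393] [-1, 2.39, 0, -0.35, 0, -3.8, 0]
97.5 [0.0194 0.1387] [-1, 2.87, 0, -0.35, 0, -4.5, 0]
100.0 [0.0244 0.1379] [-1, 3.36, 0, -0.33, 0, -5.3, 0]
102.5 [0.0295 0.1369] [-1, 3.84, 0, -0.29, 0, -6.0, 0]
105.0 [0.0345 0.1357] [-1, 4.31, 0, -0.23, 0, -6.8, 0]
107.5 [0.0394 0.1343] [-1, 4.79, 0, -0.14, 0, -7.5, 0]
110.0 [0.0443 0.1326] [-1, 5.26, 0, -0.04, 0, -8.3, 0]
```

View pics/s12c.png

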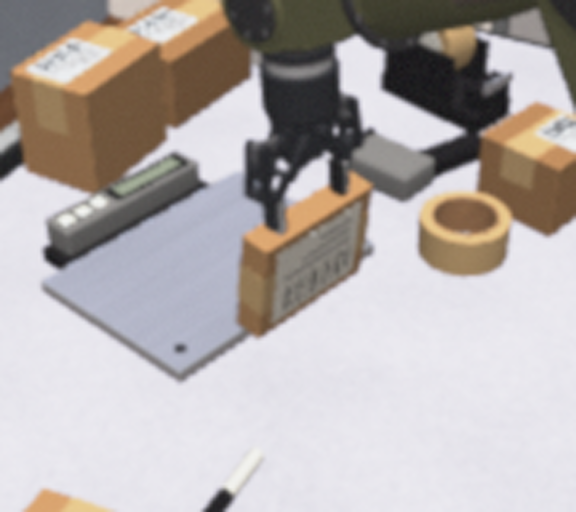

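arm_command(
  plan=[
    [-1, 0.47, 0, -0.11, 0, -0.8, 0],
    [-1, 0.95, 0, -0.2, 0, -1.5, 0],
    [-1, 1.43, 0, -0.27, 0, -2.2, 0],
  ],
)

```text
time: 16.2
tool_pos: [0.6146, -0.0905, 0.1182]
tcp_rot: [[0.964, -0.239, -0.113], [-0.237, -0.971, 0.029], [-0.117, -0.001, -0.993]]
ft_force: [-2.0, -0.3, 18.2]
grip_width: 0.999
```

```bash
python3 look.py 13
python3 -c "
from h import *
arc(90,117.5,11,(.004,.1397),piv=(.016,.022),a0=43,k=.6,thb=90)"
```

```text
16.2 [-0.2072  0.6158  1.3123  0.0051  1.3304  1.6032] [-1.9564 -0.2849 18.184 ] [ 0.0067 -0.0006  0.141 ]
92.5 [0.0091 0.1401] [-1, 0.44, 0, -0.13, 0, -1.5, 0]
95.0 [0.0143 0.1403] [-1, 0.89, 0, -0.25, 0, -3.0, 0]
97.5 [0.0195 0.1403] [-1, 1.34, 0, -0.34, 0, -4.5, 0]
100.0 [0.0246 0.14  ] [-1, 1.80, 0, -0.41, 0, -6.0, 0]
102.5 [0.0298 0.1395] [-1, 2.25, 0, -0.46, 0, -7.5, 0]
105.0 [0.0349 0.1388] [-1, 2.71, 0, -0.49, 0, -9.0, 0]
107.5 [0.0399 0.1379] [-1, 3.17, 0, -0.50, 0, -10.5, 0]
110.0 [0.045  0.1367] [-1, 3.62, 0, -0.48, 0, -12.0, 0]
112.5 [0.05   0.1353] [-1, 4.08, 0, -0.45, 0, -13.5, 0]
115.0 [0.0549 0.1337] [-1, 4.53, 0, -0.40, 0, -15.0, 0]
117.5 [0.0597 0.1319] [-1, 4.98, 0, -0.32, 0, -16.5, 0]
```

View pics/s13c.png

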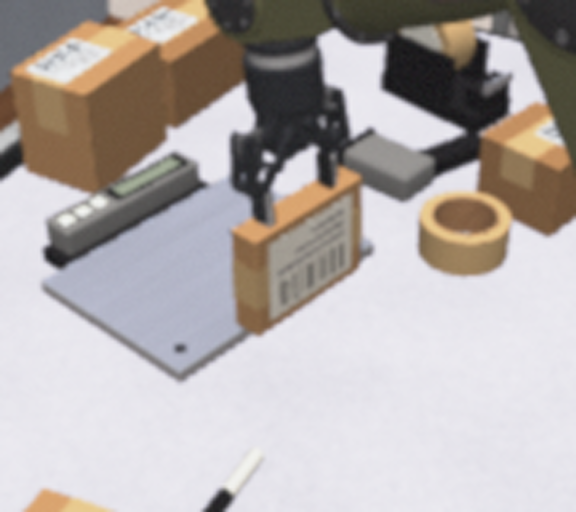

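arm_command(
  plan=[
    [-1, 0.44, 0, -0.13, 0, -1.5, 0],
    [-1, 0.9, 0, -0.25, 0, -3, 0],
    [-1, 1.35, 0, -0.34, 0, -4.5, 0],
    [-1, 1.8, 0, -0.41, 0, -6, 0],
  ],
)

```text
time: 16.65
tool_pos: [0.6322, -0.0949, 0.1196]
tcp_rot: [[0.947, -0.239, -0.214], [-0.233, -0.971, 0.054], [-0.221, -0.001, -0.975]]
ft_force: [0.3, -1.5, 11.1]
grip_width: 1.0
```

```bash
python3 look.py 14
python3 -c "
from h import *
arc(100,127.5,11,(.004,.1397),piv=(.016,.022),a0=43,k=.6,thb=90)"
```

```text
16.65 [-0.2095  0.7183  1.1517  0.0078  1.4943  1.6009] [ 0.3498 -1.5293 11.0823] [ 0.0271 -0.0007  0.1409]
102.5 [0.0298 0.1395] [-1, 0.45, 0, -0.10, 0, -1.5, 0]
105.0 [0.0349 0.1388] [-1, 0.90, 0, -0.17, 0, -3.0, 0]
107.5 [0.0399 0.1379] [-1, 1.35, 0, -0.23, 0, -4.5, 0]
110.0 [0.045  0.1367] [-1, 1.81, 0, -0.27, 0, -6.0, 0]
112.5 [0.05   0.1353] [-1, 2.27, 0, -0.28, 0, -7.5, 0]
115.0 [0.0549 0.1337] [-1, 2.72, 0, -0.27, 0, -9.0, 0]
117.5 [0.0597 0.1319] [-1, 3.18, 0, -0.25, 0, -10.5, 0]
120.0 [0.0645 0.1299] [-1, 3.63, 0, -0.20, 0, -12.0, 0]
122.5 [0.0691 0.1277] [-1, 4.08, 0, -0.13, 0, -13.5, 0]
125.0 [0.0737 0.1253] [-1, 4.52, 0, -0.04, 0, -15.0, 0]
127.5 [0.0781 0.1227] [-1, 4.96, 0, 0.07, 0, -16.5, 0]
```

View pics/s14c.png

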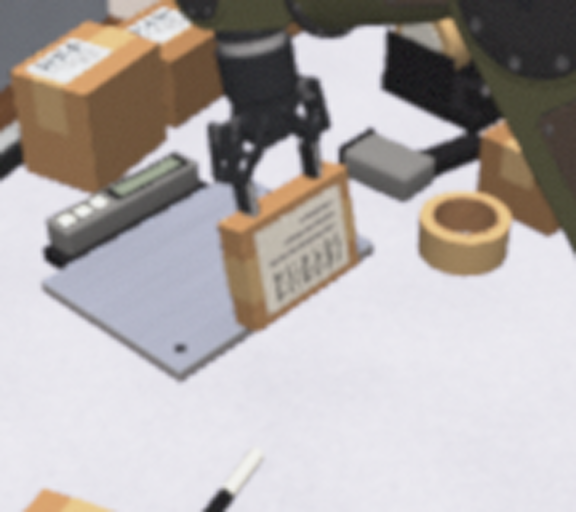

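arm_command(
  plan=[
    [-1, 0.45, 0, -0.05, 0, -1.5, 0],
    [-1, 0.9, 0, -0.1, 0, -3, 0],
    [-1, 1.35, 0, -0.16, 0, -4.5, 0],
    [-1, 1.8, 0, -0.2, 0, -6, 0],
  ],
)

```text
time: 17.1
tool_pos: [0.6498, -0.0993, 0.1181]
tcp_rot: [[0.92, -0.239, -0.312], [-0.226, -0.971, 0.077], [-0.321, -0.001, -0.947]]
ft_force: [1.5, -1.5, 15.8]
grip_width: 0.998
```

```bash
python3 look.py 15
```

```text
17.1 [-0.2114  0.8315  0.9794  0.0104  1.6573  1.5996] [ 1.4896 -1.4619 15.7749] [ 0.0474 -0.0008  0.1376]
```

View pics/s15c.png

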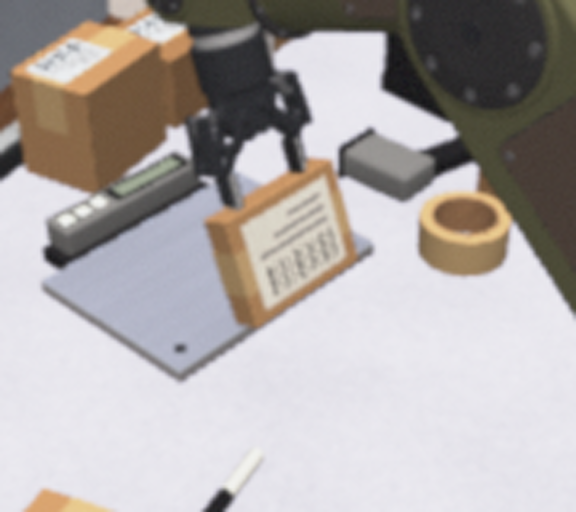

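arm_command(
  plan=[
    [-1, 0.46, 0, 0, 0, -1.5, 0],
    [-1, 0.92, 0, 0.03, 0, -3, 0],
    [-1, 1.38, 0, 0.07, 0, -4.5, 0],
    [-1, 1.84, 0, 0.13, 0, -6, 0],
    [-1, 2.3, 0, 0.2, 0, -7.5, 0],
  ],
)

```text
time: 17.65
tool_pos: [0.6715, -0.1047, 0.1117]
tcp_rot: [[0.874, -0.239, -0.424], [-0.214, -0.971, 0.105], [-0.437, -0.001, -0.9]]
ft_force: [11.4, -5.4, 33.7]
grip_width: 0.999
```

```bash
python3 look.py 16
```

```text
17.65 [-0.2135  0.9911  0.7387  0.0136  1.8635  1.5992] [11.4115 -5.355  33.7311] [ 0.072  -0.0009  0.1288]
```

View pics/s16c.png

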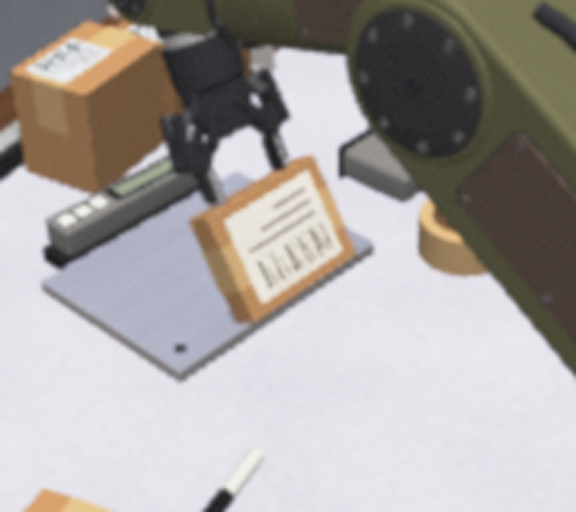

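```bash
python3 -c "
from h import *
arc(125,150,10,(.004,.1397),piv=(.016,.022),a0=43,k=.6,thb=90)"
```

```text
127.5 [0.0781 0.1227] [-1, 0.45, 0, -0.01, 0, -1.5, 0]
130.0 [0.0825 0.1199] [-1, 0.90, 0, 0.01, 0, -3.0, 0]
132.5 [0.0867 0.1169] [-1, 1.35, 0, 0.04, 0, -4.5, 0]
135.0 [0.0907 0.1137] [-1, 1.80, 0, 0.09, 0, -6.0, 0]
137.5 [0.0947 0.1104] [-1, 2.25, 0, 0.17, 0, -7.5, 0]
140.0 [0.0984 0.1068] [-1, 2.69, 0, 0.26, 0, -9.0, 0]
142.5 [0.1021 0.1032] [-1, 3.12, 0, 0.38, 0, -10.5, 0]
145.0 [0.1055 0.0993] [-1, 3.55, 0, 0.51, 0, -12.0, 0]
147.5 [0.1088 0.0954] [-1, 3.97, 0, 0.67, 0, -13.5, 0]
150.0 [0.1119 0.0912] [-1, 4.38, 0, 0.84, 0, -15.0, 0]
```

arm_command(
  plan=[
    [-1, 0.45, 0, -0.15, 0, -1.5, 0],
    [-1, 0.9, 0, -0.18, 0, -3, 0],
    [-1, 1.35, 0, -0.15, 0, -4.5, 0],
    [-1, 1.8, 0, -0.1, 0, -6, 0],
    [-1, 2.25, 0, -0.03, 0, -7.5, 0],
  ],
)

```text
time: 18.2
tool_pos: [0.6907, -0.1095, 0.1013]
tcp_rot: [[0.811, -0.239, -0.535], [-0.199, -0.971, 0.132], [-0.551, -0.001, -0.835]]
ft_force: [16.9, -6.3, 27.4]
grip_width: 1.0
```

```bash
python3 look.py 17
```

```text
18.2 [-0.2152  1.193   0.4262  0.0177  2.1056  1.6011] [16.9173 -6.3115 27.4448] [ 0.0939 -0.001   0.1155]
```

View pics/s17c.png

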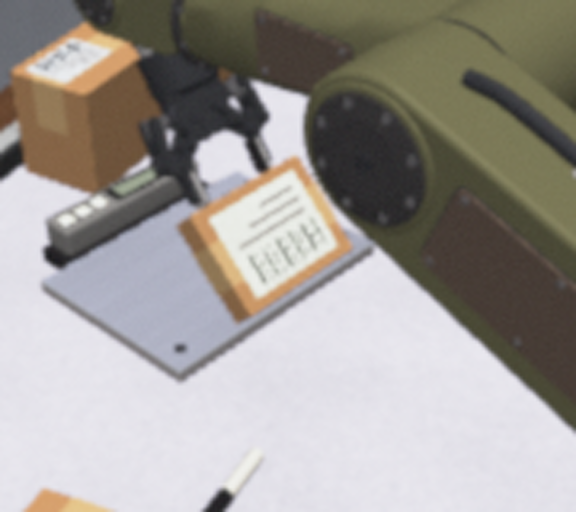

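arm_command(
  plan=[
    [-1, -1.0, 0, -3.0, 0, 0, 0],
    [-1, -3.0, 0, -5.5, 0, 5, 0],
    [-1, -5.0, 0, -7.0, 0, 12, 0],
    [-1, -7.0, 0, -8.0, 0, 20, 0],
    [-1, -9.0, 0, -8.0, 0, 25, 0],
    [-1, -9.0, 0, -8.0, 0, 30, 0],
  ],
)

```text
time: 18.85
tool_pos: [0.6588, -0.1012, 0.2167]
tcp_rot: [[0.97, -0.238, -0.057], [-0.238, -0.971, 0.015], [-0.059, -0.001, -0.998]]
ft_force: [1.8, -0.5, -0.1]
grip_width: 1.0
```

```bash
python3 look.py 18; python3 - <<'E'
from h import *
im=save('top','t18')
cv2.imwrite('pics/t18c.png',cv2.resize(im[60:240,260:440],None,fx=3.2,fy=3.2)[:,:,::-1])
E
```

```text
18.85 [-0.2085  0.607   1.0904  0.0031  1.5035  1.6023] [ 1.7548 -0.4663 -0.1051] [ 0.0508 -0.0005  0.2403]
```

View pics/s18c.png

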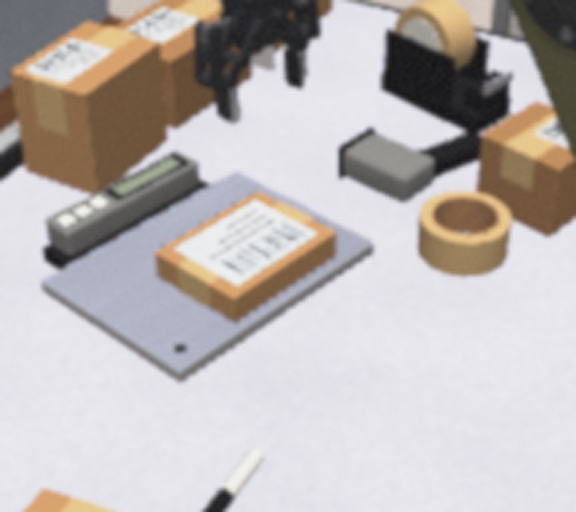

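View pics/t18c.png

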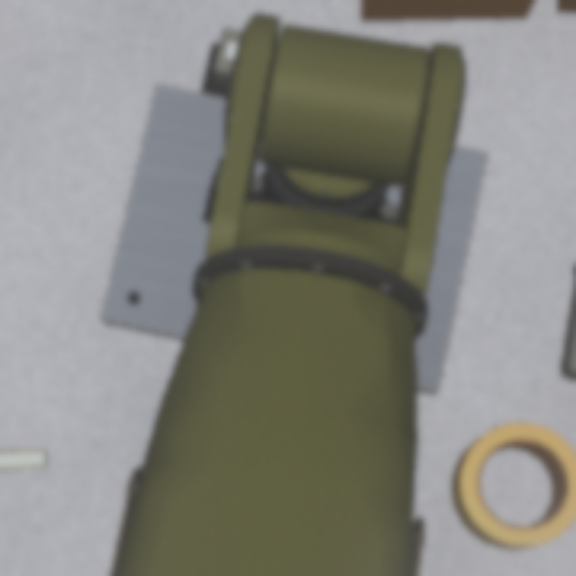

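arm_command(
  plan=[
    [-1, -5, 0, -2, 0, 0, 0],
    [-1, -10, 0, -3, 0, 0, 0],
    [-1, -15, 0, -3, 0, 0, 0],
    [-1, -20, 0, -3, 0, 0, 0],
    [-1, -26, 0, -3, 0, 0, 0],
    [-1, -26, 0, -3, 0, 0, 0],
    [-1, -26, 0, -3, 0, 0, 0],
    [-1, -26, 0, -3, 0, 0, 0],
  ],
)

```text
time: 19.75
tool_pos: [0.4106, -0.0405, 0.2611]
tcp_rot: [[0.969, -0.238, -0.067], [-0.238, -0.971, 0.017], [-0.069, -0.001, -0.998]]
ft_force: [0.5, -0.3, -0.4]
grip_width: 0.998
```

```bash
python3 - <<'E'
from h import *
im=save('top','t19')
cv2.imwrite('pics/t19c.png',cv2.resize(im[60:260,250:450],None,fx=3,fy=3)[:,:,::-1])
for r in regions_of('top','parcel')[:1]:
    m=r['region'].astype(np.uint8);cs=max(cv2.findContours(m,0,cv2.CHAIN_APPROX_NONE)[0],key=cv2.contourArea)
    P=np.array([ray('top',p,.056)[:2] for p in cs[:,0,:]],np.float32);q=cv2.minAreaRect(P);print(r['score'],q)
    S=np.array([.6246,-.0796])+.114*N[:2]
    for b in cv2.boxPoints(q): print((b-S)@N[:2],(b-S)@T[:2])
for l,z in [('tape_roll',0),('marker',0)]: print(l,ray('top',pinpoint('top',l)[0]['at'],z))
print(get_obs()['time'])
E
```

```text
0.7 ((0.6915940642356873, -0.11467237770557404), (0.16015136241912842, 0.12619881331920624), 76.42044067382812)
-0.10344885190657944 -0.09840657847343544
0.022749383509327988 -0.09802900384029542
0.02227020186149671 0.062121643853581966
-0.1039280335544107 0.06174406922044194
tape_roll [ 0.5149 -0.2879  0.    ]
marker [0.5452 0.1647 0.    ]
19.95
```

View pics/t19c.png

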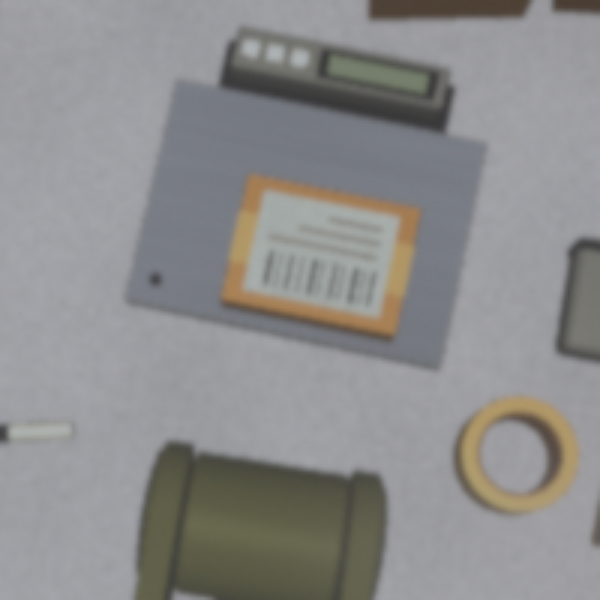

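```bash
python3 - <<'E'
from h import *
f=lambda x,y:ray('top',[250+x/3,60+y/3],.022)[:2]
A,B=f(127,302),f(440,369)
t=(B-A)/np.linalg.norm(B-A);n=np.array([-t[1],t[0]])
print(np.linalg.norm(B-A))
for p in [(222,303),(392,338)]:
    d=f(*p)-A;print(d@n,d@t)
E
```

```text
0.29458064618869606
0.017781012780370385 0.08631320877493477
0.01892139706597256 0.24605289977819864
```

```bash
python3 -c "
from bench import *
print(job_done())"
```

```text
the job is handed in; nothing more can be done
None
```

The carton is flipped and lies flat, label up, wholly on the platter. I handed the job in at about 20 s of the 70 s allowed. No verdict is reported, so these are my own checks.

**What I did:** I pushed the carton square against the scale's near edge with both open fingertips. Then I pinched it lightly against that edge and swept the fingertips in an arc. It went past vertical to about 133°, and I let it drop face-down onto the platter. It was never gripped. No further push was needed, because it landed clear of the near edge.

**Last checks:**
- **Near edge:** the carton's lower near edge is about 18 mm inside the platter's edge, measured in the top view in the same plane. A cruder outline fit in the top view, which also counts the carton's visible near side, gave only about 6 mm, so the exact margin is uncertain. Both put it inside.
- **Sides:** there are about 86 mm and 54 mm to spare left and right.
- **Other things on the bench:** the tape roll and marker were re-measured within about 7 mm of where they started, which is measurement scatter. The rest I judged only by eye in the pictures.

**What disagreed or went wrong:**
- **Fingertip position:** with the jaws open, the fingertips are about 24 mm behind the TCP, not 14 mm ahead. I found this by touching the bench and allowed for it.
- **Joint 6:** during that first touch test, joint 6 briefly read 2.553 rad against its 2.55 limit. I backed off at once, but it may count as a range violation.
- **Forces:** the highest force I read was about 36 N, at the fingertips.

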